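# Put the reagent bottles away by storage colour

## Robot

A 6-joint arm with a two-finger parallel gripper is mounted at the origin on the work surface. World frame = base frame: x ahead of the robot, y to its left, z up, the work surface at z = 0. Lengths are in mm, angles in rad, forces in N, time in s.
With the tool pointing down it reaches from about 350 to 775 mm from the base axis. Payload 7.3 kg.
Tool frame: the origin (TCP) lies at the very end of the fingers, on their centre line; the grasp point (between the pads) lies 19 mm behind it (bot.grip_point_offset is the distance from the TCP to the grasp point, in mm); z points along the fingers, y is the line along which they close (so a half turn about z gives the same grasp; the last joint's range is limited). The gripper opens to 92 mm and grips with 3 to 60 N. Pads are 19 mm wide; open, the fingers measure 130 mm over their backs; the gripper's body (75 mm by 190 mm) begins 47 mm behind the grasp point.
Start: joints at [-1.452, 0.342, 1.524, -0, 1.275, -0.146], TCP at [137.423, -506.715, 226.741] pointing down, gripper open.
Joint ranges: [-2.53, 2.53], [-0.77, 2.02], [0.04, 2.7], [-1, 4.14], [0.28, 2.66], [-3.11, 3.11]. Speed limits (rad/s): [2.57, 2.57, 3.14, 3.14, 3.14, 3.14].

## Interface

Orientations are given as [roll, pitch, yaw] about the fixed x, y, z axes, in that order (R = Rz(yaw) Ry(pitch) Rx(roll)).
In Python, from plant import bot gives the robot as it stands. The module is installed in compiled form; this text tells all that it offers.
- The arm moves only by the shell command python3 -m jog 'ROWS' [OPENING]. ROWS is JSON, a list of rows, each a list of 6 numbers: the shift along the tool's x, y, z in mm, then the turn, a rotation vector about the tool's x, y, z in rad. In form: [[dx, dy, dz, rx, ry, rz], ...]. A call has 1 to 12 rows; each row shifts and turns the commanded pose from where the row before left it, along the tool's axes as they then stand; what a row does not reach is not made up. A row lasts 1/10 s, in which the tool goes at most 50 mm and 8.59 degrees, less where a joint would pass 70% of its speed; a pose out of reach is approached as far as the arm can. A call with a gripper value outside its range is refused whole. OPENING is the opening in per cent of the stroke, from 0 (shut) to 100 (fully open), set as the call begins (- or left out, the last holds). The fingers move at their own pace and stop on an object; the grip force is fixed at half the most. Time passes only in rows, so rows that do not move let the fingers close. It gives the time, the measured TCP pose, the force, the opening and the grip force at its end, in the units of the state.
- bot.get_obs(): the state, without advancing time (a new reading comes with each control period).
- bot.capture(name): name is "scene" or "top"; returns the picture (420x560x3 uint8, red, green, blue); there is no depth.
- bot.camera_model(name): a dict with "fx", "fy", "cx", "cy" (pixels), "dist_coeffs" ([k1, k2, p1, p2, k3] as OpenCV has them; the pictures are not rectified), "position" and "orientation" of the camera in the world. Camera axes: x right, y down, z forward; pixel columns grow to the right and rows downward; lengths in mm; the calibration is good to about 2 mm. A picture is of the moment at which its call begins. camera_model takes no time and is no camera call.
- bot.close_job(): hands the job in; it is judged then, once.
Trained networks look in the newest picture that a camera, given by its name, has taken for a name from the list of things; names that differ only in an ending like _2 or _b are one class to them, and where a whole thing is asked for, a point or a joint stands for the part that bears it (a point fixed in the world has none). Each returns a list of dicts, best first, with "p" (0 to 1); they miss things now and then, are a little off and sometimes report something else, mostly with a low value. They report only what shows in the picture. A call takes as long as a camera call. They do not tell look-alikes from the thing itself.
- bot.outline_of(target, camera): "mask" (420x560 bool, what is visible of it) and "pixel" ([column, row] in pixels, amid what is visible of it).
The state is a dict: "time": time; "joint_positions": joint angles; "dq": joint speeds; "tau": joint torques, N m; "tool_pos": TCP position; "tcp_rot": TCP orientation; "contact_force": force on the tool from outside, world axes, zero at the start; "moment": the same for the moment, N m; "grip_width": finger opening in mm; "finger_force": force on a finger pad.
Only numpy, scipy, OpenCV 4.12 (cv2) and the standard library are available. Lean on these libraries where they do the work, as an engineer would, in place of code of your own. Each camera call takes 0.05 s, during which the arm holds its last target. There are 200 camera calls.

## Task

Put the five reagent bottles on the bench mat away by storage colour: stand each one in the spill tray whose label strip has the colour of its cap. Where a tray gets two, the tall amber bottle stands in the back half and the short white one in the front half, at the label end, so that both can be seen. Keep the bottles upright all the way, set them down rather than drop them, and leave the photometer and the pipette-tip box where they are.

Things in the scene. Friction and masses are not known exactly. Their poses are not given: they have to be found in the camera images.
- amber_red: Tall amber glass bottle, 48 mm across, 98 mm high, with a red screw cap 36 mm across and 16 mm high and a red stripe on its label. The straight body reaches 76 mm up. About 0.2 kg. Starts standing on the grey-green bench mat (3 mm thick). Origin: centre of its underside, z up; round, so its yaw means nothing.
- white_red: Short white plastic bottle, 38 mm across, 66 mm high, with a red screw cap 32 mm across and 14 mm high and a red stripe on its label. The straight body reaches 48 mm up. About 0.07 kg. Starts standing on the grey-green bench mat (3 mm thick). Origin: centre of its underside, z up; round, so its yaw means nothing.
- amber_blue: Tall amber glass bottle, 48 mm across, 98 mm high, with a blue screw cap 36 mm across and 16 mm high and a blue stripe on its label. The straight body reaches 76 mm up. About 0.2 kg. Starts standing on the grey-green bench mat (3 mm thick). Origin: centre of its underside, z up; round, so its yaw means nothing.
- white_blue: Short white plastic bottle, 38 mm across, 66 mm high, with a blue screw cap 32 mm across and 14 mm high and a blue stripe on its label. The straight body reaches 48 mm up. About 0.07 kg. Starts standing on the grey-green bench mat (3 mm thick). Origin: centre of its underside, z up; round, so its yaw means nothing.
- jar_yellow: Squat white plastic jar, 56 mm across, 72 mm high, with a yellow screw cap 52 mm across and 18 mm high and a yellow stripe on its label. The straight body reaches 50 mm up. About 0.15 kg. Starts standing on the grey-green bench mat (3 mm thick). Origin: centre of its underside, z up; round, so its yaw means nothing.
- tray_red: Open off-white spill tray, fixed, with a red label strip along its front (-x) rim and sloped holder, out to 108 mm from the centre. 168 mm long (x), 100 mm wide (y), walls 4 mm thick, 24 mm high; floor top 4 mm above the bench. Origin: centre of underside, z up, +x from front to back. Amber bottle goes in the back half (+x), white one in the front half (-x).
- tray_blue: Open off-white spill tray, fixed, with a blue label strip along its front (-x) rim and sloped holder, out to 108 mm from the centre. 168 mm long (x), 100 mm wide (y), walls 4 mm thick, 24 mm high; floor top 4 mm above the bench. Origin: centre of underside, z up, +x from front to back. Amber bottle goes in the back half (+x), white one in the front half (-x).
- tray_yellow: Open off-white spill tray, fixed, with a yellow label strip along its front (-x) rim and sloped holder, out to 108 mm from the centre. 168 mm long (x), 100 mm wide (y), walls 4 mm thick, 24 mm high; floor top 4 mm above the bench. Origin: centre of underside, z up, +x from front to back. Holds the jar alone, anywhere inside.
- photometer: Portable photometer, a white box 110 mm long (its x), 80 mm wide, 54 mm high, with a dark round port cover on top; loose, to be left alone. Origin: centre of its underside, z up.
- tipbox: Pipette-tip box with a green lid, 83 mm long (its x), 122 mm wide, 54 mm high; loose, to be left alone. Origin: centre of its underside, z up.
Not all that is in view belongs to the job. What is shaped like the amber_blue but turquoise is not meant.

How it is judged (in metres and radians):
At the end, for the whole second after the job is handed in: All five bottles stand upright (within 0.1 rad) and at rest on the floor of the tray of their cap's colour (underside within 4 mm of the floor's height); in the red and blue trays the amber bottle's axis is at least 12 mm behind the tray's middle and the white one's at least 12 mm in front of it (x of amber_red in the frame of tray_red between 0.012 and 0.08 m and y of amber_red in the frame of tray_red between -0.04 and 0.04 m and z of amber_red in the frame of tray_red between 0 and 0.008 m and angle between each of amber_red, white_red, amber_blue, white_blue, jar_yellow's own z axis and vertical below 0.1 rad and linear speed of each of amber_red, white_red, amber_blue, white_blue, jar_yellow below 0.02 m/s and x of white_red in the frame of tray_red between -0.08 and -0.012 m and y of white_red in the frame of tray_red between -0.04 and 0.04 m and z of white_red in the frame of tray_red between 0 and 0.008 m and x of amber_blue in the frame of tray_blue between 0.012 and 0.08 m and y of amber_blue in the frame of tray_blue between -0.04 and 0.04 m and z of amber_blue in the frame of tray_blue between 0 and 0.008 m and x of white_blue in the frame of tray_blue between -0.08 and -0.012 m and y of white_blue in the frame of tray_blue between -0.04 and 0.04 m and z of white_blue in the frame of tray_blue between 0 and 0.008 m and x of jar_yellow in the frame of tray_yellow between -0.08 and 0.08 m and y of jar_yellow in the frame of tray_yellow between -0.04 and 0.04 m and z of jar_yellow in the frame of tray_yellow between 0 and 0.008 m); the robot touches nothing.
It fails at once if a bottle is tipped by more than 0.4 rad (angle between any of amber_red, white_red, amber_blue, white_blue, jar_yellow's own z axis and vertical above 0.4 rad).
It fails at once if a bottle falls free by more than about 12 mm (moves faster than 0.5 m/s with no finger on it) ((linear speed of amber_red above 0.5 m/s and contact force between the fingers and amber_red below 0.05 N) or (linear speed of white_red above 0.5 m/s and contact force between the fingers and white_red below 0.05 N) or (linear speed of amber_blue above 0.5 m/s and contact force between the fingers and amber_blue below 0.05 N) or (linear speed of white_blue above 0.5 m/s and contact force between the fingers and white_blue below 0.05 N) or (linear speed of jar_yellow above 0.5 m/s and contact force between the fingers and jar_yellow below 0.05 N)).
It fails at once if the photometer or the pipette-tip box is moved by more than 15 mm (distance of any of photometer, tipbox from where it was at the start of the episode above 0.015 m).
It also fails if it takes over 120 s, if anything falls off the work surface, if the arm or the gripper's body presses on something with over 40 N, if the wrist force passes 120 N, or if a joint passes its speed limit or range.

## Working session

There is one attempt and no reset: what is moved stays moved. The work goes in short steps, Python scripts to look and compute and a shell command to move; the robot and the scene stay as the last step left them, time stands still between calls to the robot, and variables do not carry over. Pictures are saved under pics/ and viewed, at most 14 in all, crops included, and the job is handed in when it is done.

```bash
mkdir -p pics
python3 - <<'E'
from plant import bot
import cv2
for n in ("scene","top"):
    im=bot.capture(n); cv2.imwrite(f"pics/{n}0.png",im[:,:,::-1])
    print(n,bot.camera_model(n))
o=bot.get_obs(); print(o["time"],o["tool_pos"],o["tcp_rot"],o["grip_width"])
E
```

```text
scene {'fx': 439.7143685313554, 'fy': 439.7143685313554, 'cx': 279.1303950083586, 'cy': 209.73140433317695, 'dist_coeffs': array([0.01888323, 0.        , 0.        , 0.        , 0.        ]), 'position': array([1106.06577684,  592.52777954,  988.55240507]), 'orientation': array([-2.44959906,  0.00626456,  2.45317709])}
top {'fx': 535.3122545322394, 'fy': 535.3122545322394, 'cx': 271.80366302448937, 'cy': 214.89871975742682, 'dist_coeffs': array([-0.21413225,  0.        ,  0.        ,  0.        ,  0.        ]), 'position': array([ 379.78107656,  -12.23654374, 1476.01996651]), 'orientation': array([-2.97053920e+00,  1.33313314e-03, -1.58115448e+00])}
0.1 [ 137.36709772 -506.35331478  226.141523  ] [-3.14028462e+00 -2.17191212e-04  2.64723645e-01] 91.88305894157178
```

View pics/scene0.png

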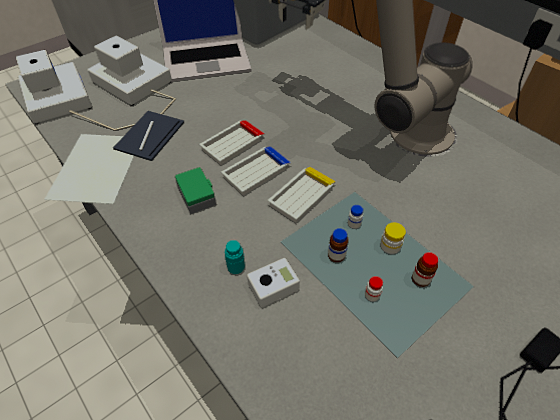

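View pics/top0.png

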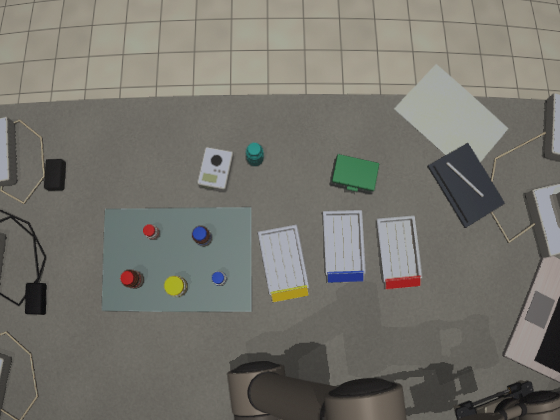

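The pictures show five bottles on the mat. In the top view:

| Thing | Pixel |
|---|---|
| white_red | (150,231) |
| amber_blue | (201,235) |
| amber_red | (130,279) |
| jar_yellow | (175,286) |
| white_blue | (218,278) |
| tray_yellow | (284,263) |
| tray_blue | (344,246) |
| tray_red | (400,252) |

Possible mix-ups for amber_blue are the real one at (201,235), the turquoise look-alike at (255,153), which is off the mat and not meant, and the short blue-capped white_blue at (218,278). For the reds, amber_red is at (130,279) and white_red at (150,231).

```bash
cat > loc.py <<'E'
from plant import bot
import cv2, numpy as np
from scipy.spatial.transform import Rotation as Rn
from scipy.optimize import least_squares
CM={n:bot.camera_model(n) for n in ("scene","top")}
def proj(P,n):
    c=CM[n]; R=Rn.from_euler("xyz",c["orientation"]).as_matrix().T
    K=np.array([[c["fx"],0,c["cx"]],[0,c["fy"],c["cy"]],[0,0,1]])
    return cv2.projectPoints(np.asarray(P,float),cv2.Rodrigues(R)[0],-R@c["position"],K,c["dist_coeffs"])[0][:,0]
def cyl(r,z): a=np.linspace(0,2*np.pi,40,endpoint=False); return np.c_[r*np.cos(a),r*np.sin(a),0*a+z]
def bottle(D,H,dc,hc,hb): return np.vstack([cyl(D/2,0),cyl(D/2,hb),cyl(dc/2,H-hc),cyl(dc/2,H)])
def box(x0,x1,w,z0,z1): return np.array([[x,y,z] for x in (x0,x1) for y in (-w/2,w/2) for z in (z0,z1)])
tray=np.vstack([box(-84,84,100,0,24),box(-108,-84,100,0,3)])
A=bottle(48,98,36,16,76);W=bottle(38,66,32,14,48)
M={"amber_red":A,"white_red":W,"amber_blue":A,"white_blue":W,"jar_yellow":bottle(56,72,52,18,50),
 "tray_red":tray,"tray_blue":tray,"tray_yellow":tray,"photometer":box(-55,55,80,0,54),"tipbox":box(-41.5,41.5,122,0,54)}
def feat(pts,yaw):
    m=cv2.moments(cv2.convexHull(np.float32(pts))); f=[m["m10"]/m["m00"],m["m01"]/m["m00"]]
    if yaw: f+=[ (m[k]/m["m00"])/30 for k in ("mu20","mu11","mu02")]
    return np.array(f)
def masks(name,cams=("scene","top"),near=None):
    out={}
    for n in cams:
        r=[d for d in bot.outline_of(name,n) if d["p"]>.3]
        if near: r=[d for d in r if np.hypot(*(np.array(d["pixel"])-near[n]))<25]
        print(name,n,[(np.round(d["pixel"]),round(d["p"],2)) for d in r])
        if r: out[n]=r[0]["mask"]
    return out
def fit(name,ms,x0,z0):
    yaw=not(name.split("_")[0] in("amber","white","jar"))
    F={}
    for n,m in ms.items():
        k,l,s,_=cv2.connectedComponentsWithStats(m.astype(np.uint8)); b=1+s[1:,4].argmax()
        p=np.argwhere(l==b)[:,::-1].astype(float)
        p=np.vstack([p+[dx,dy] for dx in(-.5,.5) for dy in(-.5,.5)]); F[n]=feat(p,yaw)
    def res(q):
        R=Rn.from_euler("z",q[2] if yaw else 0).as_matrix(); P=M[name]@R.T+[q[0],q[1],z0]
        return np.concatenate([feat(proj(P,n),yaw)-F[n] for n in F])
    s=least_squares(res,x0,diff_step=1e-3,x_scale=[10,10,.1][:len(x0)]); return s.x,s.fun
E
python3 - <<'E'
from loc import *
for n in CM: bot.capture(n)
for name in M:
    ms=masks(name)
    b=name.split("_")[0] in("amber","white","jar")
    best=None
    for x0 in ([450,300],[450,-100]):
        for y in ([None] if b else [0,-.2,.2,1.3]):
            r=fit(name,ms,x0+([] if b else [y]),3 if b else 0)
            if best is None or (r[1]**2).sum()<(best[1]**2).sum(): best=r
    print("  ",np.round(best[0],2),"res",np.round(best[1],1))
im=cv2.imread("pics/scene0.png")[180:320,220:460]
cv2.imwrite("pics/crop1.png",cv2.resize(im,None,fx=3,fy=3,interpolation=cv2.INTER_CUBIC))
E
```

```text
amber_red scene [(array([424., 268.]), 0.95)]
amber_red top [(array([129., 278.]), 0.55)]
   [457.83 367.13] res [ 0.3 -0.   0.3 -0.2]
white_red scene [(array([376., 290.]), 0.72)]
white_red top [(array([150., 234.]), 0.78)]
   [587.95 319.44] res [ 0.4  0.   0.4 -0.3]
amber_blue scene [(array([238., 256.]), 0.71), (array([375., 290.]), 0.68), (array([338., 246.]), 0.65)]
amber_blue top [(array([256., 155.]), 0.63), (array([203., 238.]), 0.62)]
   [800.07  34.61] res [ 0.6 -0.5  0.  -0.8]
white_blue scene [(array([358., 215.]), 0.64)]
white_blue top [(array([221., 277.]), 0.47), (array([356., 174.]), 0.32)]
   [459.48 131.1 ] res [ 0.3 -0.4 -0.  -0.4]
jar_yellow scene [(array([396., 240.]), 0.9)]
jar_yellow top [(array([177., 288.]), 0.93)]
   [437.97 247.73] res [ 0.4 -0.2  0.1 -0.4]
tray_red scene [(array([234., 141.]), 0.77)]
tray_red top []
   [ 516.25 -366.59    3.2 ] res [ 0.  -0.  -0.  -0.3 -0.1]
tray_blue scene [(array([256., 167.]), 0.67)]
tray_blue top [(array([343., 246.]), 0.63)]
   [ 5.5444e+02 -2.1082e+02 -2.0000e-02] res [-0.7  0.7 -0.4  0.3 -0.7 -0.   0.8 -0.8 -0.3 -1.1]
tray_yellow scene [(array([304., 192.]), 0.79), (array([254., 167.]), 0.7)]
tray_yellow top [(array([202., 237.]), 0.38)]
   [ 5.6827e+02  8.2770e+01 -4.3000e-01] res [16.1 36.9  4.8  1.5 -2.  33.6  7.   4.6 -3.9 10.9]
photometer scene [(array([273., 281.]), 0.71)]
photometer top [(array([130., 276.]), 0.75), (array([216., 171.]), 0.69), (array([344., 245.]), 0.66)]
   [617.28 239.66  -2.58] res [ 68.8  -6.6  -2.4  -0.1   2.1  48.5 -57.7   2.1   1.1   3.6]
tipbox scene [(array([194., 190.]), 0.57)]
tipbox top [(array([354., 173.]), 0.58)]
   [ 7.4403e+02 -2.4394e+02 -2.4000e-01] res [ 0.3 -0.1 -0.   0.1  0.2  0.1 -0.3  0.1  0.1 -0.1]
```

View pics/crop1.png

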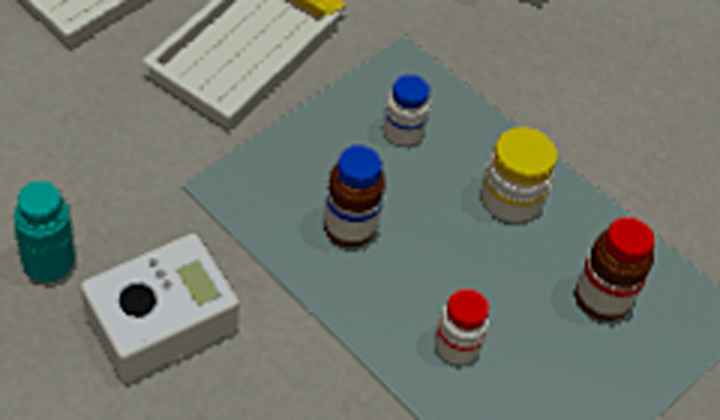

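In the crop, the amber bottle with the blue cap is at (355,195), which is scene (338,245), and the turquoise one at (45,235) stands off the mat. I'll take amber_blue at scene (338,246) and top (203,238), and refit it and the trays with pixel gating.

Run:
```python
from loc import *
near={"amber_blue":((338,246),(203,238)),"tray_red":((233,141),(400,252)),"tray_blue":((256,167),(344,246)),"tray_yellow":((304,192),(284,263)),"photometer":((273,281),(216,170))}
st={"tray_red":[530,-350,0],"tray_blue":[550,-210,0],"tray_yellow":[520,-30,.1],"photometer":[760,150,-1.7],"amber_blue":[570,180]}
for k in range(2):
  for n in CM: bot.capture(n)
  for name in near:
    ms=masks(name,near=dict(zip(("scene","top"),near[name])))
    if not ms: continue
    b=name=="amber_blue"
    best=min((fit(name,ms,st[name] if b else st[name][:2]+[st[name][2]+d],3 if b else 0) for d in (-.2,0,.2)),key=lambda r:(r[1]**2).sum())
    print("  ",np.round(best[0],2),"res",np.round(best[1],1))
```

```text
amber_blue scene [(array([341., 246.]), 0.7)]
amber_blue top [(array([199., 236.]), 0.52)]
   [572.66 176.8 ] res [ 0.2  0.3  0.4 -0. ]
tray_red scene [(array([236., 141.]), 0.77)]
tray_red top []
   [ 5.3340e+02 -3.6563e+02  3.0000e-02] res [-0.   0.  -0.2  0.2 -0.4]
tray_blue scene [(array([256., 172.]), 0.71)]
tray_blue top [(array([344., 245.]), 0.58)]
   [ 555.21 -210.73   -0.  ] res [-0.6  0.7 -0.1  0.1 -0.4  0.   0.7 -0.7 -0.2 -0.8]
tray_yellow scene [(array([304., 198.]), 0.71)]
tray_yellow top [(array([284., 262.]), 0.96)]
   [ 5.0944e+02 -4.2240e+01  1.5000e-01] res [-0.3  1.1 -0.1  0.1 -0.6  0.4  0.7 -1.  -0.1 -0.8]
photometer scene [(array([272., 282.]), 0.71)]
photometer top [(array([214., 169.]), 0.9)]
   [ 7.6347e+02  1.4416e+02 -2.0000e-01] res [ 0.4 -0.5  0.  -0.1  0.3 -0.1 -0.7  0.2 -0.   0.2]
amber_blue scene [(array([339., 248.]), 0.83)]
amber_blue top [(array([201., 236.]), 0.56)]
   [573.53 177.43] res [0.1 0.2 0.2 0.1]
tray_red scene [(array([233., 142.]), 0.82)]
tray_red top [(array([400., 250.]), 0.69)]
   [ 5.3584e+02 -3.6535e+02  5.0000e-02] res [-0.7  0.5 -0.2  0.  -0.4 -0.2  0.7 -0.3 -0.1  0. ]
tray_blue scene [(array([256., 170.]), 0.65)]
tray_blue top [(array([344., 247.]), 0.63)]
   [ 554.28 -210.37    0.  ] res [-0.6  0.5 -0.3  0.2 -0.5 -0.1  0.7 -0.7 -0.2 -0.7]
tray_yellow scene [(array([302., 195.]), 0.69)]
tray_yellow top [(array([282., 263.]), 0.78)]
   [ 5.0882e+02 -4.2170e+01  1.6000e-01] res [-0.3  0.8 -0.5  0.2 -0.9  0.3  0.5 -1.2 -0.2 -1. ]
photometer scene [(array([273., 279.]), 0.63)]
photometer top [(array([216., 169.]), 0.81)]
   [ 7.6291e+02  1.4319e+02 -2.1000e-01] res [ 0.4 -0.2  0.2 -0.   0.5  0.1 -0.5  0.3 -0.1  0.4]
```

```bash
python3 -m jog '[[0,0,0,0,0,0.13],[0,0,0,0,0,0.135],[40,0,0,0,0,0],[40,0,0,0,0,0],[40,0,0,0,0,0],[40,0,0,0,0,0],[40,0,0,0,0,0],[40,-10,0,0,0,0],[40,-40,0,0,0,0],[40,-40,0,0,0,0],[0,-40,0,0,0,0]]' 100
python3 -m jog '[[0,-45,0,0,0,0],[0,-45,0,0,0,0],[0,-45,0,0,0,0],[0,-45,0,0,0,0],[0,-45,0,0,0,0],[0,-45,0,0,0,0],[0,-45,0,0,0,0],[0,-45,0,0,0,0],[0,-45,0,0,0,0],[0,-45,0,0,0,0],[0,-45,0,0,0,0],[0,0,0,0,0,0]]'
```

```text
time: 3.5
tool_pos: [451.5, -384.4, 225.7]
tcp_rot: [-3.141, -0.001, 0.002]
contact_force: [-0.3, -0.5, 0.7]
grip_width: 91.6
finger_force: 0.0
time: 4.7
tool_pos: [447.7, 113.5, 226.8]
tcp_rot: [-3.14, -0.0, 0.006]
contact_force: [-0.4, -1.2, -0.5]
grip_width: 91.7
finger_force: 0.0
```

```bash
python3 -m jog '[[2,-45,0,0,0,0],[2,-45,0,0,0,0],[2,-45,0,0,0,0],[2,-45,0,0,0,0],[2,-45,0,0,0,0],[0,-26,0,0,0,0],[0,0,0,0,0,0],[0,0,0,0,0,0],[0,0,0,0,0,0]]'
```

```text
time: 5.6
tool_pos: [458.6, 358.5, 226.6]
tcp_rot: [3.141, 0.0, -0.001]
contact_force: [-0.5, -0.9, -0.5]
grip_width: 91.8
finger_force: 0.0
```

```bash
python3 -m jog '[[0,-9,0,0,0,0],[0,0,30,0,0,0],[0,0,30,0,0,0],[0,0,30,0,0,0],[0,0,30,0,0,0],[0,0,25,0,0,0],[0,0,20,0,0,0],[0,0,15,0,0,0],[0,0,0,0,0,0],[0,0,0,0,0,0]]'
```

```text
time: 6.6
tool_pos: [458.8, 368.8, 47.1]
tcp_rot: [-3.141, -0.0, -0.001]
contact_force: [0.4, -0.2, -0.2]
grip_width: 91.8
finger_force: 0.0
```

```bash
python3 -m jog '[[0,0,0,0,0,0],[0,0,0,0,0,0],[0,0,0,0,0,0],[0,0,0,0,0,0],[0,0,0,0,0,0],[0,0,0,0,0,0],[0,0,0,0,0,0],[0,0,0,0,0,0]]' 30
```

```text
time: 7.4
tool_pos: [458.3, 368.8, 46.7]
tcp_rot: [3.141, 0.0, -0.0]
contact_force: [0.4, -0.9, 0.9]
grip_width: 47.3
finger_force: 30.0
```

```bash
python3 -m jog '[[0,0,-10,0,0,0],[0,0,-25,0,0,0],[0,0,-35,0,0,0],[0,0,-35,0,0,0],[0,0,-35,0,0,0],[0,15,-20,0,0,0],[10,25,0,0,0,0],[10,35,0,0,0,0],[10,45,0,0,0,0],[10,45,0,0,0,0],[10,45,0,0,0,0],[10,45,0,0,0,0]]'
python3 -m jog '[[10,45,0,0,0,0],[10,45,0,0,0,0],[10,45,0,0,0,0],[10,45,0,0,0,0],[10,45,0,0,0,0],[10,45,0,0,0,0],[0,45,0,0,0,0],[0,40,0,0,0,0],[0,35,0,0,0,0],[0,25,0,0,0,0],[0,0,0,0,0,0],[0,0,0,0,0,0]]'
```

```text
time: 8.6
tool_pos: [518.3, 112.3, 207.3]
tcp_rot: [-3.141, -0.001, 0.0]
contact_force: [0.2, 0.3, -1.5]
grip_width: 47.6
finger_force: 30.0
time: 9.8
tool_pos: [577.9, -301.1, 206.6]
tcp_rot: [-3.141, 0.0, -0.001]
contact_force: [0.6, -0.3, -1.8]
grip_width: 47.5
finger_force: 30.0
```

```bash
python3 -m jog '[[0,25,0,0,0,0],[0,25,0,0,0,0],[0,12,0,0,0,0],[0,0,30,0,0,0],[0,0,30,0,0,0],[0,0,30,0,0,0],[0,0,25,0,0,0],[0,0,15,0,0,0],[0,0,10,0,0,0],[0,0,8,0,0,0],[0,0,0,0,0,0],[0,0,0,0,0,0]]'
```

```text
time: 11.0
tool_pos: [578.7, -363.4, 59.7]
tcp_rot: [3.141, -0.001, -0.0]
contact_force: [0.1, -0.4, -0.6]
grip_width: 47.8
finger_force: 30.0
```

```bash
python3 -m jog '[[0,0,5,0,0,0],[0,0,3,0,0,0],[0,0,2,0,0,0],[0,0,1,0,0,0],[0,0,0,0,0,0],[0,0,0,0,0,0]]'
```

```text
time: 11.6
tool_pos: [578.2, -363.2, 47.8]
tcp_rot: [3.141, -0.0, -0.0]
contact_force: [0.5, -0.8, -0.8]
grip_width: 47.5
finger_force: 30.0
```

```bash
python3 -m jog '[[0,0,0,0,0,0],[0,0,0,0,0,0],[0,0,0,0,0,0],[0,0,0,0,0,0],[0,0,0,0,0,0],[0,0,-15,0,0,0],[0,0,-30,0,0,0],[0,0,-40,0,0,0],[0,0,-40,0,0,0],[0,0,-30,0,0,0],[0,-40,0,0,0,0],[0,-45,0,0,0,0]]' 100
python3 - <<'E'
from loc import *
for n in CM: cv2.imwrite(f"pics/{n}1.png",bot.capture(n)[:,:,::-1])
a=cv2.imread("pics/scene1.png")[80:340,150:480]; cv2.imwrite("pics/c2.png",cv2.resize(a,None,fx=2.2,fy=2.2))
ms=masks("amber_red")
if ms: print(fit("amber_red",ms,[577,-363],4))
E
```

```text
time: 12.8
tool_pos: [578.3, -278.8, 205.2]
tcp_rot: [3.139, -0.004, -0.003]
contact_force: [0.5, 0.3, -1.1]
grip_width: 92.0
finger_force: 0.0
amber_red scene [(array([219., 135.]), 0.91)]
amber_red top []
(array([ 576.13455209, -363.14201088]), array([ 5.57334801e-07, -4.20762063e-07]))
```

View pics/c2.png

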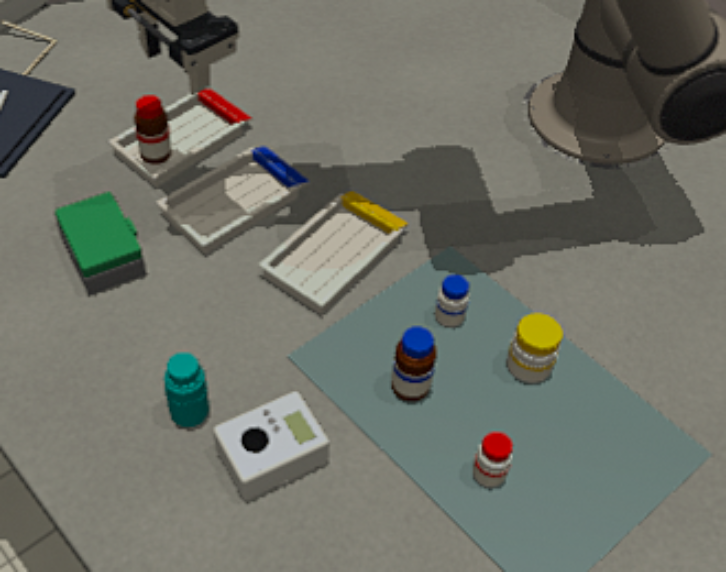

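The crop shows amber_red standing in the back half of the red tray at crop (152,130); nothing else has moved. Next is white_red.

```bash
python3 -m jog '[[0,-45,0,0,0,0],[0,-45,0,0,0,0],[0,-45,0,0,0,0],[0,-45,0,0,0,0],[0,-45,0,0,0,0],[0,-45,0,0,0,0],[0,-45,0,0,0,0],[0,-45,0,0,0,0],[0,-45,0,0,0,0],[0,-45,0,0,0,0],[0,-45,0,0,0,0],[0,-45,0,0,0,0]]'
python3 -m jog '[[0,-40,0,0,0,0],[10,-18,0,0,0,0],[0,0,0,0,0,0],[0,0,0,0,0,0],[0,0,0,0,0,0]]'
```

```text
time: 14.2
tool_pos: [579.2, 262.7, 203.2]
tcp_rot: [3.141, -0.001, -0.002]
contact_force: [1.5, 0.0, 1.0]
grip_width: 91.8
finger_force: 0.0
time: 14.7
tool_pos: [588.7, 318.2, 202.8]
tcp_rot: [3.141, 0.0, -0.002]
contact_force: [-0.5, -0.6, -0.2]
grip_width: 91.6
finger_force: 0.0
```

```bash
python3 -m jog '[[0,0,30,0,0,0],[0,0,35,0,0,0],[0,0,35,0,0,0],[0,0,30,0,0,0],[0,0,25,0,0,0],[0,0,15,0,0,0],[0,0,5,0,0,0],[0,0,0,0,0,0],[0,0,0,0,0,0]]'
python3 -m jog '[[0,0,0,0,0,0],[0,0,0,0,0,0],[0,0,0,0,0,0],[0,0,0,0,0,0],[0,0,0,0,0,0],[0,0,0,0,0,0],[0,0,0,0,0,0],[0,0,0,0,0,0],[0,0,0,0,0,0],[0,0,0,0,0,0]]' 20
```

```text
time: 15.6
tool_pos: [589.3, 320.0, 29.3]
tcp_rot: [-3.141, -0.002, -0.001]
contact_force: [-0.1, -1.0, -0.3]
grip_width: 92.0
finger_force: 0.0
time: 16.6
tool_pos: [588.3, 319.8, 27.6]
tcp_rot: [3.141, 0.0, -0.0]
contact_force: [-0.1, -1.2, 0.1]
grip_width: 37.2
finger_force: 30.0
```

```bash
python3 -m jog '[[0,0,-10,0,0,0],[0,0,-25,0,0,0],[0,0,-35,0,0,0],[0,0,-35,0,0,0],[0,0,-35,0,0,0],[0,15,-20,0,0,0],[-5,25,0,0,0,0],[-10,35,0,0,0,0],[-10,45,0,0,0,0],[-10,45,0,0,0,0],[-10,45,0,0,0,0],[-10,45,0,0,0,0]]'
python3 -m jog '[[-10,45,0,0,0,0],[-10,45,0,0,0,0],[-10,45,0,0,0,0],[-10,45,0,0,0,0],[0,45,0,0,0,0],[0,45,0,0,0,0],[0,45,0,0,0,0],[0,40,0,0,0,0],[0,35,0,0,0,0],[0,25,0,0,0,0],[0,0,0,0,0,0],[0,0,0,0,0,0]]'
```

```text
time: 17.8
tool_pos: [532.6, 63.4, 188.6]
tcp_rot: [3.141, -0.001, 0.0]
contact_force: [0.3, -0.6, -0.7]
grip_width: 37.4
finger_force: 30.0
time: 19.0
tool_pos: [492.9, -350.1, 187.9]
tcp_rot: [-3.141, -0.0, -0.001]
contact_force: [0.2, 1.0, -1.1]
grip_width: 37.7
finger_force: 30.0
```

```bash
python3 -m jog '[[0,17,0,0,0,0],[0,0,30,0,0,0],[0,0,35,0,0,0],[0,0,30,0,0,0],[0,0,25,0,0,0],[0,0,15,0,0,0],[0,0,10,0,0,0],[0,0,7,0,0,0],[0,0,4,0,0,0],[0,0,2,0,0,0],[0,0,0,0,0,0],[0,0,0,0,0,0]]'
```

```text
time: 20.2
tool_pos: [493.4, -367.4, 30.4]
tcp_rot: [3.141, -0.001, -0.0]
contact_force: [1.0, -0.1, -0.9]
grip_width: 37.4
finger_force: 30.0
```

Then release and go up, and on towards amber_blue at (573,177).

```bash
python3 -m jog '[[0,0,1.5,0,0,0],[0,0,0,0,0,0],[0,0,0,0,0,0]]'
python3 -m jog '[[0,0,0,0,0,0],[0,0,0,0,0,0],[0,0,0,0,0,0],[0,0,0,0,0,0],[0,0,0,0,0,0],[0,0,-15,0,0,0],[0,0,-30,0,0,0],[0,0,-40,0,0,0],[0,0,-40,0,0,0],[0,0,-40,0,0,0],[0,0,-20,0,0,0],[0,-30,0,0,0,0]]' 100
python3 -m jog '[[10,-45,0,0,0,0],[10,-45,0,0,0,0],[10,-45,0,0,0,0],[10,-45,0,0,0,0],[10,-45,0,0,0,0],[10,-45,0,0,0,0],[10,-45,0,0,0,0],[10,-45,0,0,0,0],[0,-45,0,0,0,0],[0,-45,0,0,0,0],[0,-45,0,0,0,0],[0,-20,0,0,0,0]]'
```

```text
time: 20.5
tool_pos: [493.4, -367.4, 28.6]
tcp_rot: [3.141, -0.001, -0.0]
contact_force: [0.9, -0.9, 1.0]
grip_width: 37.4
finger_force: 30.0
time: 21.7
tool_pos: [494.2, -340.5, 217.0]
tcp_rot: [3.135, -0.006, -0.003]
contact_force: [0.7, 0.2, 0.5]
grip_width: 92.1
finger_force: 0.0
time: 22.9
tool_pos: [572.6, 181.7, 213.1]
tcp_rot: [-3.141, 0.0, 0.003]
contact_force: [1.0, -0.8, 0.5]
grip_width: 91.5
finger_force: 0.0
```

```bash
python3 -m jog '[[0,0,0,0,0,0],[0,0,20,0,0,0],[0,0,30,0,0,0],[0,0,30,0,0,0],[0,0,30,0,0,0],[0,0,25,0,0,0],[0,0,20,0,0,0],[0,0,12,0,0,0],[0,0,0,0,0,0],[0,0,0,0,0,0]]'
python3 -m jog '[[0,0,0,0,0,0],[0,0,0,0,0,0],[0,0,0,0,0,0],[0,0,0,0,0,0],[0,0,0,0,0,0],[0,0,0,0,0,0],[0,0,0,0,0,0],[0,0,0,0,0,0]]' 30
```

```text
time: 23.9
tool_pos: [573.9, 177.5, 46.9]
tcp_rot: [3.142, -0.001, -0.001]
contact_force: [0.4, 0.1, 0.3]
grip_width: 91.8
finger_force: 0.0
time: 24.7
tool_pos: [573.3, 177.8, 46.2]
tcp_rot: [3.141, -0.0, -0.0]
contact_force: [0.3, -2.2, 0.6]
grip_width: 47.5
finger_force: 30.0
```

```bash
python3 -m jog '[[0,0,-10,0,0,0],[0,0,-25,0,0,0],[0,0,-35,0,0,0],[0,0,-35,0,0,0],[0,0,-35,0,0,0],[0,15,-20,0,0,0],[4,25,0,0,0,0],[5,35,0,0,0,0],[5,45,0,0,0,0],[5,45,0,0,0,0],[5,45,0,0,0,0],[0,45,0,0,0,0]]'
python3 -m jog '[[0,45,0,0,0,0],[0,40,0,0,0,0],[0,30,0,0,0,0],[0,18,0,0,0,0],[0,0,0,0,0,0],[0,0,0,0,0,0]]'
```

```text
time: 25.9
tool_pos: [597.2, -78.7, 206.5]
tcp_rot: [-3.141, -0.0, 0.0]
contact_force: [0.7, 0.0, -2.1]
grip_width: 47.8
finger_force: 30.0
time: 26.5
tool_pos: [597.1, -209.2, 206.1]
tcp_rot: [-3.141, 0.0, -0.0]
contact_force: [-0.8, 0.1, -2.5]
grip_width: 47.4
finger_force: 30.0
```

```bash
python3 -m jog '[[0,0,20,0,0,0],[0,0,30,0,0,0],[0,0,30,0,0,0],[0,0,30,0,0,0],[0,0,20,0,0,0],[0,0,12,0,0,0],[0,0,8,0,0,0],[0,0,4,0,0,0],[0,0,2,0,0,0],[0,0,1,0,0,0],[0,0,0,0,0,0],[0,0,0,0,0,0]]'
```

```text
time: 27.7
tool_pos: [597.5, -210.3, 49.8]
tcp_rot: [3.141, -0.001, -0.0]
contact_force: [0.5, -0.3, -3.0]
grip_width: 47.6
finger_force: 30.0
```

```bash
python3 -m jog '[[0,0,2.3,0,0,0],[0,0,0,0,0,0],[0,0,0,0,0,0],[0,0,0,0,0,0]]'
python3 -m jog '[[0,0,0,0,0,0],[0,0,0,0,0,0],[0,0,0,0,0,0],[0,0,0,0,0,0],[0,0,0,0,0,0],[0,0,-15,0,0,0],[0,0,-30,0,0,0],[0,0,-40,0,0,0],[0,0,-40,0,0,0],[0,0,-35,0,0,0],[-10,-20,0,0,0,0],[-15,-40,0,0,0,0]]' 100
python3 -m jog '[[-15,-45,0,0,0,0],[-15,-45,0,0,0,0],[-15,-45,0,0,0,0],[-15,-45,0,0,0,0],[-15,-45,0,0,0,0],[-20,-36,0,0,0,0],[-18,-20,0,0,0,0],[0,0,0,0,0,0],[0,0,0,0,0,0]]'
```

```text
time: 28.1
tool_pos: [597.5, -210.4, 47.3]
tcp_rot: [3.141, -0.001, -0.0]
contact_force: [0.2, -0.5, 0.5]
grip_width: 47.4
finger_force: 30.0
time: 29.3
tool_pos: [572.9, -151.9, 209.3]
tcp_rot: [3.139, -0.005, -0.003]
contact_force: [0.5, 1.0, 0.0]
grip_width: 91.8
finger_force: 0.0
time: 30.2
tool_pos: [459.5, 131.2, 208.0]
tcp_rot: [3.141, -0.002, 0.001]
contact_force: [0.7, -0.9, -0.7]
grip_width: 91.8
finger_force: 0.0
```

```bash
python3 -m jog '[[0,0,30,0,0,0],[0,0,35,0,0,0],[0,0,35,0,0,0],[0,0,35,0,0,0],[0,0,25,0,0,0],[0,0,15,0,0,0],[0,0,5,0,0,0],[0,0,0,0,0,0],[0,0,0,0,0,0]]'
python3 -m jog '[[0,0,0,0,0,0],[0,0,0,0,0,0],[0,0,0,0,0,0],[0,0,0,0,0,0],[0,0,0,0,0,0],[0,0,0,0,0,0],[0,0,0,0,0,0],[0,0,0,0,0,0],[0,0,0,0,0,0],[0,0,0,0,0,0]]' 20
```

```text
time: 31.1
tool_pos: [460.3, 130.6, 27.7]
tcp_rot: [-3.142, -0.002, -0.001]
contact_force: [0.4, 0.4, -0.6]
grip_width: 91.7
finger_force: 0.0
time: 32.1
tool_pos: [459.2, 130.9, 26.9]
tcp_rot: [3.142, 0.0, -0.0]
contact_force: [-0.0, 0.7, 1.0]
grip_width: 37.2
finger_force: 30.0
```

```bash
python3 -m jog '[[0,0,-10,0,0,0],[0,0,-25,0,0,0],[0,0,-35,0,0,0],[0,0,-35,0,0,0],[0,0,-35,0,0,0],[3,15,-20,0,0,0],[10,25,0,0,0,0],[10,35,0,0,0,0],[10,45,0,0,0,0],[10,45,0,0,0,0],[10,45,0,0,0,0],[0,45,0,0,0,0]]'
python3 -m jog '[[0,40,0,0,0,0],[0,30,0,0,0,0],[0,17,0,0,0,0],[0,0,0,0,0,0],[0,0,30,0,0,0],[0,0,35,0,0,0],[0,0,30,0,0,0],[0,0,25,0,0,0],[0,0,15,0,0,0],[0,0,10,0,0,0],[0,0,6,0,0,0],[0,0,0,0,0,0]]'
python3 -m jog '[[0,0,4,0,0,0],[0,0,2,0,0,0],[0,0,0,0,0,0],[0,0,0,0,0,0]]'
```

```text
time: 33.3
tool_pos: [512.8, -126.0, 187.6]
tcp_rot: [3.141, -0.001, -0.0]
contact_force: [0.9, 0.6, -1.2]
grip_width: 37.5
finger_force: 30.0
time: 34.5
tool_pos: [512.2, -210.4, 35.8]
tcp_rot: [-3.141, 0.0, 0.0]
contact_force: [-0.8, 0.2, 0.2]
grip_width: 37.6
finger_force: 30.0
time: 34.9
tool_pos: [512.3, -211.2, 30.2]
tcp_rot: [3.141, -0.0, -0.0]
contact_force: [-0.1, 0.1, -1.3]
grip_width: 36.9
finger_force: 30.0
```

Lower 2 mm, release, and go to the jar at (438,248).

```bash
python3 -m jog '[[0,0,2,0,0,0],[0,0,0,0,0,0],[0,0,0,0,0,0]]'
python3 -m jog '[[0,0,0,0,0,0],[0,0,0,0,0,0],[0,0,0,0,0,0],[0,0,0,0,0,0],[0,0,0,0,0,0],[0,0,-15,0,0,0],[0,0,-30,0,0,0],[0,0,-40,0,0,0],[0,0,-40,0,0,0],[0,0,-40,0,0,0],[0,0,-15,0,0,0],[0,-30,0,0,0,0]]' 100
python3 -m jog '[[-8,-45,0,0,0,0],[-8,-45,0,0,0,0],[-8,-45,0,0,0,0],[-8,-45,0,0,0,0],[-8,-45,0,0,0,0],[-8,-45,0,0,0,0],[-8,-45,0,0,0,0],[-8,-45,0,0,0,0],[-10,-45,0,0,0,0],[0,-24,0,0,0,0],[0,0,0,0,0,0],[0,0,0,0,0,0]]'
python3 - <<'E'
from loc import *
for n in CM: cv2.imwrite(f"pics/{n}2.png",bot.capture(n)[:,:,::-1])
a=cv2.imread("pics/scene2.png")[80:340,150:480]; cv2.imwrite("pics/c3.png",cv2.resize(a,None,fx=2.2,fy=2.2))
E
```

```text
time: 35.2
tool_pos: [512.1, -211.1, 27.9]
tcp_rot: [3.142, 0.0, -0.0]
contact_force: [0.7, -0.1, -1.3]
grip_width: 37.4
finger_force: 30.0
time: 36.4
tool_pos: [513.6, -183.9, 211.1]
tcp_rot: [3.137, -0.006, -0.003]
contact_force: [0.4, 1.1, -0.3]
grip_width: 91.8
finger_force: 0.0
time: 37.6
tool_pos: [438.0, 248.0, 207.7]
tcp_rot: [3.141, 0.0, 0.001]
contact_force: [0.7, -0.3, 0.4]
grip_width: 91.5
finger_force: 0.0
```

View pics/c3.png

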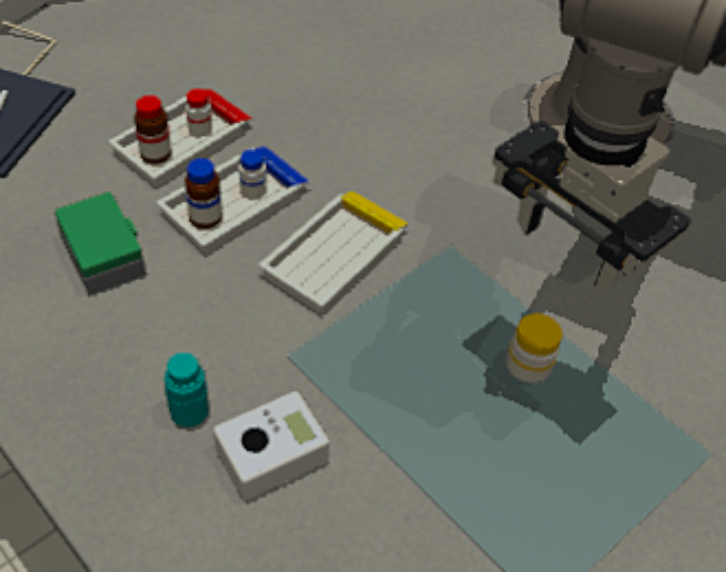

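The crop shows four bottles upright in their trays: red ones at (152,130) and (198,113), blue ones at (203,193) and (252,173). Only the jar is left, at crop (535,350). I grasp it with the TCP at z = 28.

```bash
python3 -m jog '[[0,0,30,0,0,0],[0,0,35,0,0,0],[0,0,35,0,0,0],[0,0,35,0,0,0],[0,0,25,0,0,0],[0,0,15,0,0,0],[0,0,5,0,0,0],[0,0,0,0,0,0],[0,0,0,0,0,0]]'
python3 -m jog '[[0,0,0,0,0,0],[0,0,0,0,0,0],[0,0,0,0,0,0],[0,0,0,0,0,0],[0,0,0,0,0,0],[0,0,0,0,0,0],[0,0,0,0,0,0],[0,0,0,0,0,0]]' 40
```

```text
time: 38.6
tool_pos: [439.1, 247.7, 28.7]
tcp_rot: [-3.141, -0.001, -0.001]
contact_force: [-0.4, 1.0, 0.7]
grip_width: 91.8
finger_force: 0.0
time: 39.4
tool_pos: [438.3, 247.9, 28.0]
tcp_rot: [3.141, -0.0, -0.0]
contact_force: [-1.9, -0.5, 1.8]
grip_width: 55.1
finger_force: 30.0
```

```bash
python3 -m jog '[[0,0,-10,0,0,0],[0,0,-25,0,0,0],[0,0,-35,0,0,0],[0,0,-35,0,0,0],[0,0,-35,0,0,0],[6,15,-20,0,0,0],[15,25,0,0,0,0],[15,35,0,0,0,0],[15,45,0,0,0,0],[10,45,0,0,0,0],[10,45,0,0,0,0],[0,40,0,0,0,0]]'
python3 -m jog '[[0,25,0,0,0,0],[0,15,0,0,0,0],[0,0,0,0,0,0],[0,0,30,0,0,0],[0,0,35,0,0,0],[0,0,30,0,0,0],[0,0,25,0,0,0],[0,0,15,0,0,0],[0,0,10,0,0,0],[0,0,7,0,0,0],[0,0,0,0,0,0],[0,0,0,0,0,0]]'
python3 -m jog '[[0,0,3,0,0,0],[0,0,2,0,0,0],[0,0,0,0,0,0],[0,0,0,0,0,0]]'
```

```text
time: 40.6
tool_pos: [509.8, -4.3, 188.2]
tcp_rot: [3.141, -0.001, -0.001]
contact_force: [0.5, -0.0, -2.5]
grip_width: 55.5
finger_force: 30.0
time: 41.8
tool_pos: [509.7, -41.9, 36.5]
tcp_rot: [3.141, -0.001, 0.0]
contact_force: [0.4, 0.1, -1.7]
grip_width: 55.9
finger_force: 30.0
time: 42.2
tool_pos: [509.3, -42.1, 31.0]
tcp_rot: [3.142, -0.0, -0.0]
contact_force: [-0.1, 0.2, -2.7]
grip_width: 55.3
finger_force: 30.0
```

```bash
python3 -m jog '[[0,0,2,0,0,0],[0,0,0,0,0,0],[0,0,0,0,0,0]]'
python3 -m jog '[[0,0,0,0,0,0],[0,0,0,0,0,0],[0,0,0,0,0,0],[0,0,0,0,0,0],[0,0,0,0,0,0],[0,0,-15,0,0,0],[0,0,-30,0,0,0],[0,0,-40,0,0,0],[0,0,-40,0,0,0],[0,0,-40,0,0,0],[0,0,-15,0,0,0],[0,-30,0,0,0,0]]' 100
python3 -m jog '[[-8,-45,0,0,0,0],[-8,-45,0,0,0,0],[-8,-45,0,0,0,0],[-8,-45,0,0,0,0],[-8,-45,0,0,0,0],[-8,-45,0,0,0,0],[0,0,0,0,0,0],[0,0,0,0,0,0],[0,0,0,0,0,0]]'
python3 - <<'E'
from loc import *
for n in CM: cv2.imwrite(f"pics/{n}3.png",bot.capture(n)[:,:,::-1])
st={"amber_red":[577,-363],"white_red":[493,-367],"amber_blue":[597,-210],"white_blue":[512,-211],"jar_yellow":[509,-42]}
for name,x in st.items():
    nr={n:proj([[x[0],x[1],40]],n)[0] for n in CM}
    ms=masks(name,near=nr)
    if ms: print("  ",*[np.round(v,1) for v in fit(name,ms,x,4)])
a=cv2.imread("pics/scene3.png")[90:250,160:360]; b=cv2.imread("pics/top3.png")[120:310,200:440]
cv2.imwrite("pics/c4.png",cv2.resize(a,None,fx=3.5,fy=3.5)); cv2.imwrite("pics/c5.png",cv2.resize(b,None,fx=3,fy=3))
E
```

```text
time: 42.5
tool_pos: [509.5, -42.2, 29.0]
tcp_rot: [3.141, -0.001, -0.0]
contact_force: [1.1, 0.2, -1.2]
grip_width: 55.3
finger_force: 30.0
time: 43.7
tool_pos: [511.0, -14.2, 212.0]
tcp_rot: [3.139, -0.006, -0.004]
contact_force: [-0.3, -0.1, -0.6]
grip_width: 92.1
finger_force: 0.0
time: 44.6
tool_pos: [461.4, 257.0, 208.8]
tcp_rot: [3.141, 0.0, -0.001]
contact_force: [0.1, -0.2, -0.7]
grip_width: 91.8
finger_force: 0.0
amber_red scene [(array([217., 137.]), 0.58), (array([234., 140.]), 0.48)]
amber_red top [(array([397., 230.]), 0.87)]
   [ 576.3 -362.5] [ 0.  -0.1 -0.  -0.1]
white_red scene [(array([242., 132.]), 0.57)]
white_red top [(array([400., 264.]), 0.53)]
   [ 490.1 -366.9] [ 0.2 -0.4 -0.1 -0.3]
amber_blue scene [(array([243., 168.]), 0.58)]
amber_blue top [(array([344., 228.]), 0.52)]
   [ 598.2 -209. ] [-0.1 -0.4 -0.2 -0.1]
white_blue scene [(array([265., 160.]), 0.49)]
white_blue top [(array([348., 257.]), 0.54)]
   [ 511.5 -210.2] [ 0.2  0.   0.1 -0.2]
jar_yellow scene [(array([303., 189.]), 0.67)]
jar_yellow top [(array([283., 258.]), 0.67)]
   [509.4 -40.8] [ 0.1  0.2  0.2 -0. ]
```

View pics/c4.png

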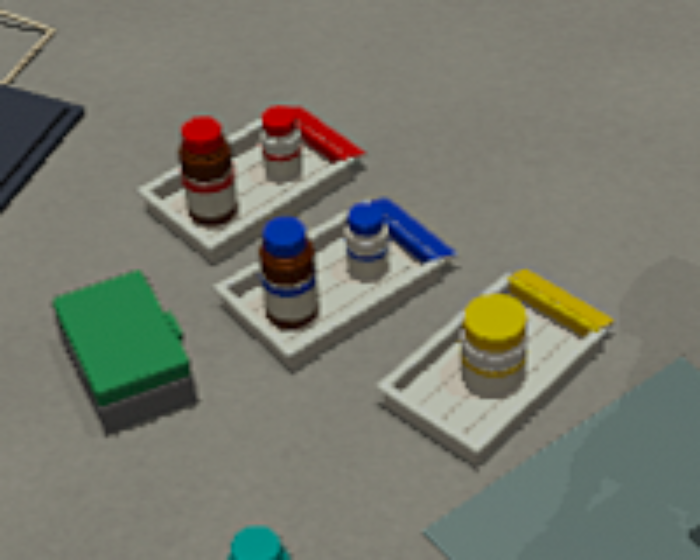

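View pics/c5.png

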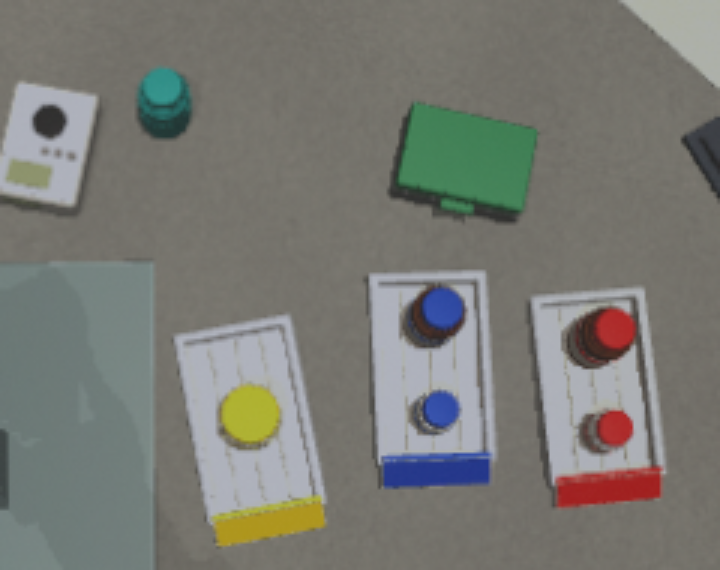

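Both crops show all five bottles upright on the floors of the right trays. In the top crop the ambers are at the back at (437,315) and (602,335), the whites in front at (437,411) and (608,430), and the jar is at (250,415). The photometer and the tip box have not moved, and the gripper is clear. Handing in.

```bash
python3 -c "
from plant import bot
print(bot.close_job())"
```

```text
the job is handed in; nothing more can be done
None
```

I handed the job in: the last pictures showed all five bottles upright in the trays matching their caps, ambers behind and whites in front, with the photometer and tip box not visibly moved; no verdict came back.

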